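# Hang the lift-off door on the figurine case

## Robot

A 7-joint arm with a two-finger parallel gripper is mounted at the origin on the work surface; the furniture and walls round the work are solid. World frame = base frame: x ahead of the robot, y to its left, z up, the work surface at z = 0. Lengths are in m, angles in rad, forces in N, time in s.
With the tool pointing down it reaches from about 0.425 to 0.875 m from the base axis. Payload 4.7 kg.
Tool frame: the origin (TCP) lies on the centre line of the jaws, within the pads' length; the fingertips stand 11 mm ahead of it and the grasp point (between the pads) lies 8 mm behind it; z points along the fingers, y is the line along which they close (so a half turn about z gives the same grasp; the last joint's range is limited). The gripper opens to 85 mm and grips with 20 to 120 N. Pads are 22 mm wide; open, the fingers measure 114 mm over their backs; the gripper's body (76 mm by 85 mm) begins 54 mm behind the grasp point. The pads swing forward as they close: fully open they stand 13 mm farther back than shut.
Start: joints at [-1.257, 0.321, -0.07, 1.45, 0.023, 1.371, -0.057], TCP at [0.192, 0.621, 0.242] pointing down, gripper open.
Joint ranges: [-2.86, 2.86], [-0.3, 2.09], [-1.38, 1.24], [0.06, 2.45], [-1.56, 4.7], [0.09, 2.05], [-2.69, 2.69]. Speed limits (rad/s): [2.57, 2.57, 3.14, 3.14, 3.14, 3.14, 3.14].

## Interface

Orientations are given as a 3x3 rotation matrix whose columns are the frame's x, y, z axes.
In Python, from cell import telemetry, cams, job_done, spotter gives the robot as it stands. The module is installed in compiled form; this text tells all that it offers.
- The arm moves only by the shell command python3 -m jog 'ROWS' [FORCE]. ROWS is JSON, a list of rows, each a list of 3 entries, a list of its own where there are three numbers: the shift along the world's x, y, z in mm, then the turn, a rotation vector about the world's x, y, z in rad, then the closure, from 0 (fully open) to 1 (shut). In form: [[[tx, ty, tz], [ax, ay, az], hand], ...]. A call has 1 to 8 rows; each row is the pose to reach, as a shift and turn from the pose commanded when the call began; what a row does not reach only later rows make up. A row lasts 1/12 s, in which the tool goes at most 41.7 mm and 7.16 degrees, less where a joint would pass 70% of its speed; a pose out of reach is approached as far as the arm can. A call with a gripper value outside its range is refused whole. The fingers move at their own pace and stop on an object; FORCE is the grip in N (left out, the last holds). Time passes only in rows, so rows that repeat a pose let the fingers close. It gives the time, the measured TCP pose, the force, the opening and the grip force at its end, in the units of the state.
- telemetry.observe(): the state, without advancing time (a new reading comes with each control period).
- cams.capture(name): name is "scene" or "top"; returns the picture (384x512x3 uint8, red, green, blue); there is no depth.
- cams.get_calibration(name): a dict with "intrinsics" (3x3 intrinsics, pixels), "dist_coeffs" ([k1, k2, p1, p2, k3] as OpenCV has them; the pictures are not rectified), "xyz" and "orientation" of the camera in the world. Camera axes: x right, y down, z forward; pixel columns grow to the right and rows downward; lengths in m; the calibration is good to about 2 mm. A picture is of the moment at which its call begins. get_calibration takes no time and is no camera call.
- job_done(): hands the job in; it is judged then, once.
Trained networks look in the newest picture that a camera, given by its name, has taken for a name from the list of things; names that differ only in an ending like _2 or _b are one class to them, and where a whole thing is asked for, a point or a joint stands for the part that bears it (a point fixed in the world has none). Each returns a list of dicts, best first, with "p" (0 to 1); they miss things now and then, are a little off and sometimes report something else, mostly with a low value. They report only what shows in the picture. A call takes as long as a camera call.
- spotter.find_in(camera, query): "position" ([row, column] in pixels, amid what is visible of it).
- spotter.mark_of(camera, query): "position" ([row, column] in pixels: a listed point, or the origin of a listed thing).
The state is a dict: "t": time; "joint_positions": joint angles; "qd": joint speeds; "tau": joint torques, N m; "position": TCP position; "orientation": TCP orientation; "force": force on the tool from outside, world axes, zero at the start; "torque": the same for the moment, N m; "finger_gap": opening from 0.0 (shut) to 1.0 (fully open); "gripper_force": force on a finger pad.
Only numpy, scipy, OpenCV 4.12 (cv2) and the standard library are available. Lean on these libraries where they do the work, as an engineer would, in place of code of your own. Each camera call takes 0.05 s, during which the arm holds its last target. There are 200 camera calls.

## Task

Take the taller of the two little doors out of the rack and hang it on the wooden figurine case: lower both of its knuckles together onto the case's two upright pintle pins until they sit fully down on the pin shoulders, then let go. The door may be left standing open at any angle; leave the shorter door where it is in the rack.

Things in the scene. Friction and masses are not known exactly. Their poses are not given: they have to be found in the camera images.
- door: Taller framed wooden door, loose, under 0.35 kg: leaf 110 wide, 165 high, 16 thick (mm); grasp its top edge mid-way (x=-77), from above. Origin on the knuckles' axis, level with the bottom edge; x from leaf to knuckles, y leaf's normal, z up. Leaf x=-132..-22. Two steel knuckles at x=y=0: lower ends z=25 and 125, 22 high, 32 wide at the foot, bore 18 flaring to 27 at the mouth below.
- small_door: Shorter door of the same make, does not fit: leaf 110 mm high, knuckles 55 mm apart; origin and axes likewise. Both doors stand upright in a wooden rack, bottoms 8 above the desk, knuckles away from the robot, in parallel slots 80 apart (which is which varies). Rack walls reach 34 above the desk: lift a door straight up 30 or more first.
- case: Wooden figurine case, open in front, fixed to the desk, clay angel inside; 156 mm wide, 100 deep, 155 high. Origin on the desk straight below the axis of its two pins; x into the case (away from the robot), y left, z up. Case spans x=28..128, y=-134..22; the pins stand one above the other on brackets in front of its left edge. The space in front of the case is clear.
- lower_pin (a point): Foot of the lower pin, on its shoulder, 37 mm above the desk; axes as the case. The upper pin is alike, 100 higher. Pins 12 thick, 24 high, top 9 tapered; shoulders 34 wide, 6 thick. A hung door's bottom is 12 above the desk; it turns freely. Bring the door in from the front, leaf towards the robot (door x along case x), bottom 40 to 70 above the desk, to clear both pins; then straight down.

How it is judged:
At the end, for the whole second after the job is handed in: The taller door hangs on both pins: its knuckle axis within 12 mm of the pin axis, its bottom edge 5 to 19 mm above the desk (fully down is 12), upright within 0.15 rad, at rest and released; the shorter door within 30 mm of where it stood (horizontal distance between door and case below 0.012 m and z of door in the frame of case between 0.005 and 0.019 m and angle between door's own z axis and vertical below 0.15 rad and linear speed of door below 0.03 m/s and distance of small_door from where it was at the start of the episode below 0.03 m); the robot touches nothing.
It fails at once if the shorter door is moved more than 30 mm (distance of small_door from where it was at the start of the episode above 0.03 m).
It also fails if it takes over 51 s, if anything falls off the work surface, if the arm or the gripper's body presses on something with over 40 N, if the wrist force passes 120 N, or if a joint passes its speed limit or range.

## Working session

There is one attempt and no reset: what is moved stays moved. The work goes in short steps, Python scripts to look and compute and a shell command to move; the robot and the scene stay as the last step left them, time stands still between calls to the robot, and variables do not carry over. Pictures are saved under pics/ and viewed, at most 10 in all, crops included, and the job is handed in when it is done.

```bash
mkdir -p pics
cat > h.py <<'E'
import numpy as np, cv2
from cell import telemetry, cams, job_done, spotter
def ray(cam,rc):
    c=cams.get_calibration(cam);K=np.array(c["intrinsics"],float);d=np.array(c["dist_coeffs"],float)
    R=np.array(c["orientation"],float);o=np.array(c["xyz"],float)
    p=cv2.undistortPoints(np.array([[[rc[1],rc[0]]]],float),K,d)[0,0]
    return o,R@np.array([p[0],p[1],1.])
def atz(cam,rc,z):
    o,v=ray(cam,rc);return o+v*(z-o[2])/v[2]
def pix(cam,P):
    c=cams.get_calibration(cam);R=np.array(c["orientation"],float);o=np.array(c["xyz"],float)
    rv=cv2.Rodrigues(R.T)[0]
    q=cv2.projectPoints(np.array(P,float).reshape(-1,3),rv,-R.T@o,np.array(c["intrinsics"],float),np.array(c["dist_coeffs"],float))[0]
    return q[:,0,::-1]
def tri(rc1,rc2,a="scene",b="top"):
    o1,v1=ray(a,rc1);o2,v2=ray(b,rc2)
    A=np.stack([v1,-v2],1);s=np.linalg.lstsq(A,o2-o1,rcond=None)[0]
    p,q=o1+s[0]*v1,o2+s[1]*v2
    return (p+q)/2,np.linalg.norm(p-q)
def snap(cam,name):
    im=cams.capture(cam);cv2.imwrite(f"pics/{name}.png",im[:,:,::-1]);return im
E
python3 - <<'E'
from h import *
np.set_printoptions(precision=4,suppress=True)
for c in("scene","top"):
    snap(c,c+"0");k=cams.get_calibration(c);print(c,k["xyz"],np.array(k["orientation"]).tolist())
hs={"door":.008,"small_door":.008,"case":0,"lower_pin":.037}
for q in hs:
    for c in("scene","top"):
        for r in spotter.mark_of(c,q)[:3]: print(q,c,np.round(r["position"],1),round(r["p"],2),atz(c,r["position"],hs[q]))
print(telemetry.observe()["orientation"])
E
```

```text
scene [ 0.2219 -0.1763  0.7921] [[0.5597300943369801, -0.7240694024426566, 0.40302074628962925], [-0.8285600286595992, -0.4809058073661453, 0.2867366097119795], [-0.013802188272865742, -0.49442199070010046, -0.8691124177636805]]
top [0.4469 0.0624 0.8942] [[-0.019987910579383542, -0.9903841215548563, 0.1368932986040071], [-0.9997948434783476, 0.02024866394117446, 0.0005124087269489214], [-0.0032793878661477433, -0.13685497207121364, -0.9905856662775867]]
door scene [186.  231.8] 0.86 [0.5759 0.1354 0.008 ]
door scene [257.9 305.8] 0.16 [ 0.5149 -0.1126  0.008 ]
door top [186.8 228. ] 0.64 [0.5761 0.1368 0.008 ]
small_door scene [169.9 211.3] 0.56 [0.586  0.2075 0.008 ]
small_door top [177.9 198.5] 0.63 [0.5989 0.2066 0.008 ]
case scene [258.3 307.5] 0.79 [ 0.5192 -0.1157  0.    ]
case top [212.4 330. ] 0.74 [ 0.5114 -0.1027  0.    ]
lower_pin scene [252.5 308. ] 0.59 [ 0.5174 -0.1128  0.037 ]
lower_pin top [211.7 333.7] 0.69 [ 0.5101 -0.1043  0.037 ]
[[-0.9554  0.2953  0.0001]
 [ 0.2953  0.9554 -0.    ]
 [-0.0001 -0.     -1.    ]]
```

View pics/scene0.png

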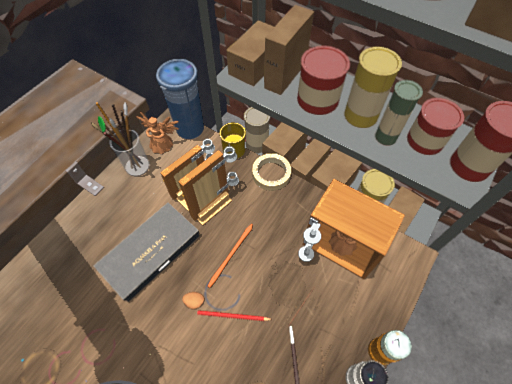

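View pics/top0.png

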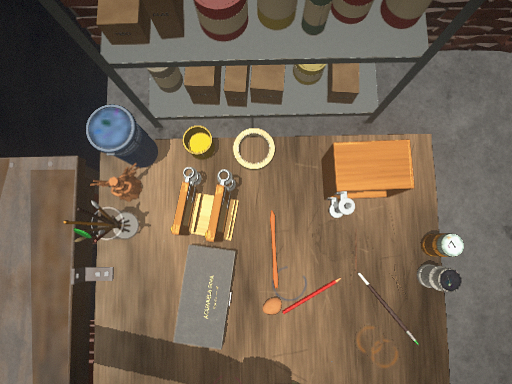

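The scene view shows the two doors in the rack around (180,205), knuckles away from the robot, and the case at (230,355) with its pins near (235,312) and (252,307). The top view shows the doors near (205,185) and (205,220), and the pins near (205,342). Next I zoom in for yaw and exact positions.

Run:
```python
from h import *
S=cv2.imread("pics/scene0.png");T=cv2.imread("pics/top0.png")
def crop(I,r,c,h,w,k): return cv2.resize(I[r:r+h,c:c+w],None,fx=k,fy=k,interpolation=cv2.INTER_CUBIC)
a=crop(S,135,155,90,100,4);b=crop(T,160,160,90,100,4)
cv2.imwrite("pics/z1.png",np.hstack([a,b]))
a=crop(S,180,290,95,120,3.3333);b=crop(T,130,315,95,120,3.3333)
cv2.imwrite("pics/z2.png",np.hstack([a,b]))
```

```text
(no output)
```

View pics/z1.png

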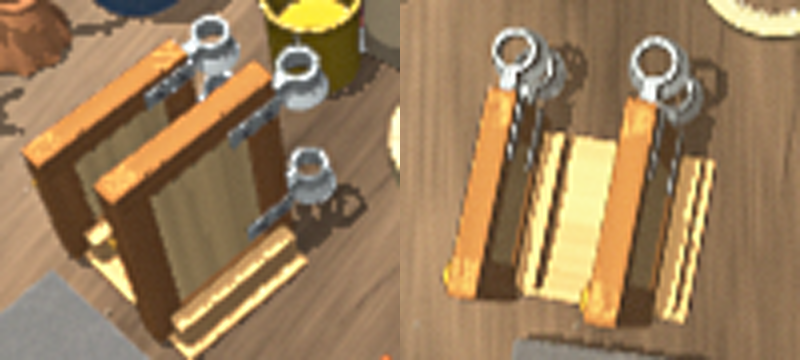

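View pics/z2.png

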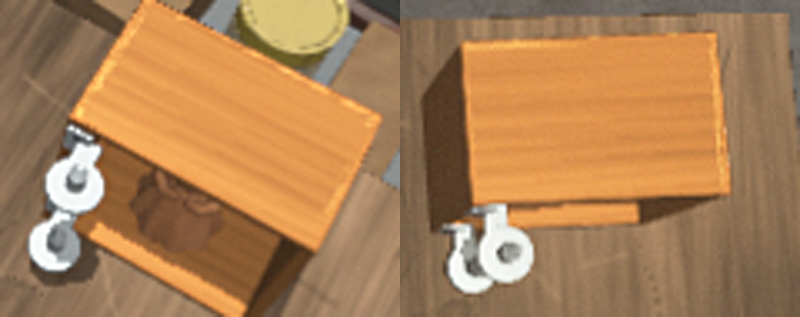

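The zoom shows the right-hand door is much taller in both views, with its upper knuckle well above the lower. The pin shoulders are clear as white discs. I fit both poses to the corners I read off.

```bash
cat > fit.py <<'E'
from h import *
from scipy.optimize import least_squares
np.set_printoptions(precision=4,suppress=True)
def fit(obs,x0,name,freez=0.,off=2.5):
    # obs: cam, model pt(mm), rc ; free x,y,yaw plus z
    def pred(p):
        c,s=np.cos(p[2]),np.sin(p[2]);R=np.array([[c,-s,0],[s,c,0],[0,0,1]])
        return np.concatenate([pix(cm,R@(np.array(m)/1000)+[p[0],p[1],freez+off*0]) [0]-rc for cm,m,rc in obs])
    r=least_squares(pred,x0,loss="soft_l1",f_scale=1.)
    print(name,r.x,"rms px",np.sqrt(np.mean(pred(r.x)**2)));print(pred(r.x).reshape(-1,2).round(1).tolist());return r.x
E
python3 - <<'E'
from fit import *
s1=lambda x,y:np.array([135+(y+.5)/4-.5,155+(x+.5)/4-.5]); t1=lambda x,y:np.array([160+(y+.5)/4-.5,160+(x-400+.5)/4-.5])
k=10/3
s2=lambda x,y:np.array([180+(y+.5)/k-.5,290+(x+.5)/k-.5]); t2=lambda x,y:np.array([130+(y+.5)/k-.5,315+(x-400+.5)/k-.5])
def door(H,kt,tp,sc,kn_t,kn_s):
    P=[(-22,8,H),(-22,-8,H),(-132,-8,H),(-132,8,H)]
    return [("top",p,t1(*q)) for p,q in zip(P,tp)]+[("scene",p,s1(*q)) for p,q in zip(P,sc)]+[("top",(0,0,kt),t1(*kn_t)),("scene",(0,0,kt),s1(*kn_s))]
Rt=[(629,98),(660,98),(617,325),(583,322)];Rs=[(245,62),(272,65),(125,203),(97,190)]
Lt=[(488,88),(516,90),(477,298),(445,293)];Ls=[(160,42),(187,48),(45,167),(25,155)]
for H,kt in((165,147),(110,102)):
    fit(door(H,kt,Rt,Rs,(657,60),(299,67)),[.57,.136,0],f"R{H}",.008)
    fit(door(H,kt,Lt,Ls,(516,48),(212,33)),[.59,.2,0],f"L{H}",.008)
P=[(128,22,155),(128,-134,155),(28,-134,155),(28,22,155)]
obs=[("top",p,t2(*q)) for p,q in zip(P,[(463,42),(716,33),(730,193),(472,203)])]
obs+=[("scene",p,s2(*q)) for p,q in zip(P,[(150,0),(381,118),(318,248),(72,118)])]
obs+=[("top",(0,0,137),t2(506,254)),("scene",(0,0,137),s2(75,186)),("scene",(0,0,37),s2(54,246)),("top",(0,0,37),t2(471,266))]
fit(obs,[.515,-.105,0],"case")
E
```

```text
R165 [ 0.5795  0.1334 -0.1844] rms px 1.1769953766046937
[[-0.8, -0.5], [0.5, -0.1], [0.7, 0.4], [0.1, 0.6], [-0.9, 2.8], [2.7, 1.2], [0.7, -2.4], [-0.9, -0.5], [-0.1, -0.5], [-1.0, 0.0]]
L165 [ 0.5859  0.2012 -0.1055] rms px 4.879064698516267
[[-0.5, 0.4], [-0.3, 1.7], [5.1, 5.0], [5.6, 4.6], [-11.3, 1.0], [-9.0, -0.4], [-5.7, -2.5], [-6.8, -2.8], [0.4, 0.5], [-8.1, -1.3]]
R110 [ 0.5871  0.143  -0.1966] rms px 5.0113846145359755
[[-0.4, -2.2], [0.9, -2.4], [-3.1, -1.9], [-3.7, -1.1], [9.5, 3.5], [12.9, 1.6], [8.7, 0.4], [7.4, 2.7], [0.1, -3.0], [6.6, -0.1]]
L110 [ 0.595   0.2123 -0.1808] rms px 0.9170183214682285
[[-0.9, -0.2], [-0.2, 0.4], [0.5, 0.2], [0.5, 0.5], [-1.3, 2.9], [1.1, 0.7], [0.5, -1.1], [-0.7, -0.7], [0.1, -0.7], [-0.5, -0.4]]
case [ 0.5138 -0.1103  0.0166] rms px 0.8313055823361263
[[-0.4, -0.7], [-0.4, 0.6], [0.8, 1.0], [0.7, -0.2], [-1.9, -1.0], [-0.5, 1.8], [1.8, 0.4], [-0.5, -0.9], [0.0, -0.3], [-0.4, 0.1], [-0.2, 0.3], [0.5, 0.3]]
```

The right door is the tall one (1.2 px fit), at (0.5795, 0.1334) with yaw -0.184. The case is at (0.5138, -0.1103) with yaw 0.017. The grasp point is at about (0.504, 0.1475), so I move above it.

```bash
python3 -m jog '[[[22,-33,5],[0,0,0.02],0],[[44,-66,15],[0,0,0.04],0],[[66,-99,20],[0,0,0.06],0],[[88,-132,20],[0,0,0.08],0],[[110,-166,20],[0,0,0.1],0],[[132,-200,20],[0,0,0.116],0],[[154,-233,20],[0,0,0.116],0],[[176,-266,20],[0,0,0.116],0]]'; python3 -m jog '[[[22,-33,0],[0,0,0],0],[[44,-66,0],[0,0,0],0],[[66,-99,0],[0,0,0],0],[[88,-132,0],[0,0,0],0],[[110,-166,0],[0,0,0],0],[[130,-200,0],[0,0,0],0],[[136,-208,-20],[0,0,0],0],[[136,-208,-20],[0,0,0],0]]'
```

```text
t: 1.17
position: [0.3688, 0.3532, 0.2627]
orientation: [[-0.983, 0.183, 0.001], [0.183, 0.983, 0.001], [-0.0, 0.001, -1.0]]
force: [0.8, 0.6, 0.1]
finger_gap: 0.999
gripper_force: 0.0
t: 1.83
position: [0.5046, 0.142, 0.2401]
orientation: [[-0.982, 0.19, -0.002], [0.19, 0.982, -0.003], [0.002, -0.003, -1.0]]
force: [-1.2, 0.4, -0.9]
finger_gap: 1.003
gripper_force: 0.0
```

```bash
python3 -m jog '[[[0,0,0],[0,0,0],0],[[0,0,-30],[0,0,0],0],[[0,0,-60],[0,0,0],0],[[0,0,-80],[0,0,0],0],[[0,0,-90],[0,0,0],0],[[0,0,-90],[0,0,0],0]]'
python3 - <<'E'
from h import *
snap("scene","g_s");snap("top","g_t")
S=cv2.imread("pics/g_s.png");T=cv2.imread("pics/g_t.png")
f=lambda I,r,c:cv2.resize(I[r:r+110,c:c+100],None,fx=4,fy=4,interpolation=cv2.INTER_CUBIC)
cv2.imwrite("pics/z3.png",np.hstack([f(S,115,155),f(T,150,160)]))
E
```

```text
t: 2.33
position: [0.5022, 0.1483, 0.1507]
orientation: [[-0.984, 0.18, -0.003], [0.18, 0.984, -0.001], [0.003, -0.002, -1.0]]
force: [0.3, -1.2, -0.1]
finger_gap: 1.001
gripper_force: 0.0
```

View pics/z3.png

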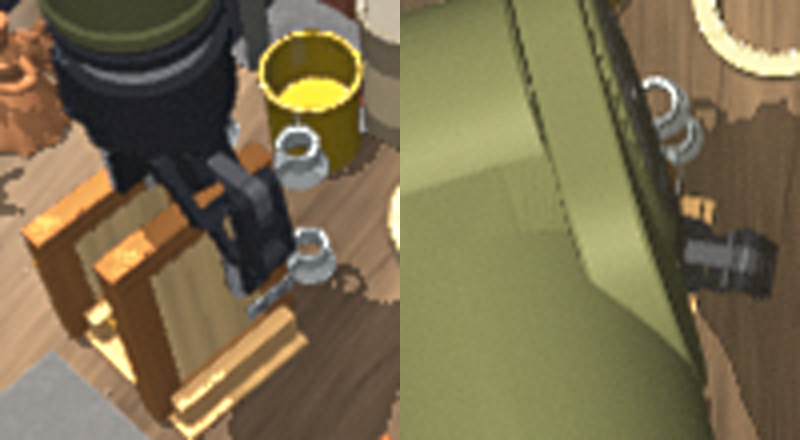

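The fingers straddle the tall door's top edge: the near finger is at z3 (250,230), in front of the panel, and the other is behind it. I close the gripper.

```bash
python3 -m jog '[[[0,0,0],[0,0,0],0.5],[[0,0,0],[0,0,0],1],[[0,0,0],[0,0,0],1],[[0,0,0],[0,0,0],1],[[0,0,0],[0,0,0],1],[[0,0,0],[0,0,0],1],[[0,0,0],[0,0,0],1],[[0,0,0],[0,0,0],1]]' 80
```

```text
t: 3.1
position: [0.5044, 0.1472, 0.1528]
orientation: [[-0.983, 0.183, 0.001], [0.183, 0.983, 0.001], [-0.001, 0.001, -1.0]]
force: [0.7, 0.2, 3.7]
finger_gap: 0.173
gripper_force: 78.8
```

```bash
python3 -m jog '[[[0,0,8],[0,0,0],1],[[0,0,20],[0,0,0],1],[[0,0,35],[0,0,0],1],[[0,0,50],[0,0,0],1],[[0,0,65],[0,0,0],1],[[0,0,75],[0,0,0],1],[[0,0,80],[0,0,0],1],[[0,0,80],[0,0,0],1]]'
python3 - <<'E'
from h import *
print(np.round(telemetry.observe()["torque"],2))
snap("scene","l_s");snap("top","l_t")
for c in("scene","top"):
    for q in("door","small_door"):print(c,q,[(np.round(r["position"],1),round(r["p"],2)) for r in spotter.mark_of(c,q)[:2]])
p=[.5795,.1334,.088]
print(pix("scene",p),pix("top",p))
E
```

```text
t: 3.77
position: [0.5045, 0.1471, 0.2337]
orientation: [[-0.983, 0.183, 0.002], [0.183, 0.983, 0.001], [-0.002, 0.001, -1.0]]
force: [0.6, -0.7, -2.9]
finger_gap: 0.174
gripper_force: 78.2
[ 0.03 -0.03  0.01]
scene door [(array([167. , 227.8]), 0.65)]
scene small_door []
top door [(array([179., 225.]), 0.48)]
top small_door []
[[167.63160176 231.30989577]] [[179.9263719  226.39736814]]
```

View pics/l_s.png

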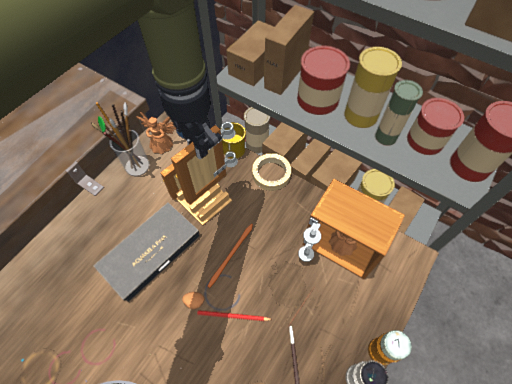

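The door is lifted cleanly and the shorter door still stands in the rack at about (180,185). Because of minimum reach I bring it to a 20 mm standoff in front of the pins, arriving sideways with the bottom at 60 mm.

```bash
python3 -m jog '[[[-8,-20,0],[0,0,0.03],1],[[-20,-48,0],[0,0,0.06],1],[[-35,-80,0],[0,0,0.09],1],[[-50,-112,0],[0,0,0.12],1],[[-65,-144,-10],[0,0,0.15],1],[[-78,-172,-20],[0,0,0.18],1],[[-87,-192,-28],[0,0,0.2],1],[[-87,-200,-28],[0,0,0.2],1]]'; python3 -m jog '[[[0,-12,0],[0,0,0],1],[[0,-24,0],[0,0,0],1],[[0,-36,0],[0,0,0],1],[[0,-48,0],[0,0,0],1],[[0,-56,0],[0,0,0],1],[[0,-59,0],[0,0,0],1],[[0,-59,0],[0,0,0],1],[[0,-59,0],[0,0,0],1]]'
python3 - <<'E'
from h import *
np.set_printoptions(precision=4,suppress=True)
s=telemetry.observe();print(s["position"],s["joint_positions"],np.round(s["torque"],2))
snap("scene","a_s");snap("top","a_t")
S=cv2.imread("pics/a_s.png");T=cv2.imread("pics/a_t.png")
f=lambda I,r,c:cv2.resize(I[r:r+110,c:c+100],None,fx=4,fy=4,interpolation=cv2.INTER_CUBIC)
cv2.imwrite("pics/z4.png",np.hstack([f(S,185,265),f(T,160,290)]))
e=[.4938,-.1106]
for z in(.060+.147,.06+.047):print(pix("scene",[*e,z]),pix("top",[*e,z]))
E
```

```text
t: 4.73
position: [0.4138, -0.0564, 0.2024]
orientation: [[-1.0, -0.012, -0.004], [-0.012, 1.0, 0.0], [0.004, 0.0, -1.0]]
force: [0.4, 0.1, -3.6]
finger_gap: 0.176
gripper_force: 78.3
t: 5.4
position: [0.4172, -0.1113, 0.2043]
orientation: [[-1.0, -0.017, -0.0], [-0.017, 1.0, 0.0], [0.0, 0.0, -1.0]]
force: [-0.3, 0.2, -2.5]
finger_gap: 0.174
gripper_force: 78.3
[ 0.4172 -0.1113  0.2043] [-0.48   -0.1826  0.619   2.0291  0.1104  1.2637  1.6849] [-0.04  0.01 -0.03]
[[228.1737 311.9755]] [[213.3069 355.4175]]
[[248.8629 305.3939]] [[216.8517 343.5119]]
```

View pics/z4.png

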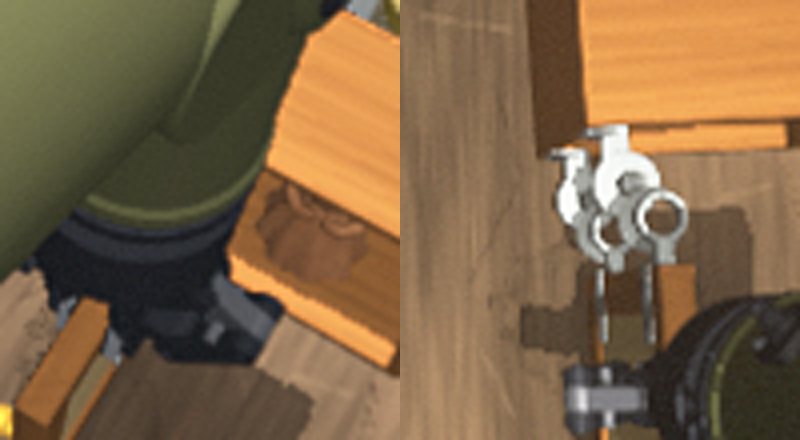

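Predicted and observed upper knuckle agree to 0.5 px (top view, z4 (662,213)), and both knuckles stand just short of the pins. I advance 20 mm and lower to just above contact.

```bash
python3 -m jog '[[[5,0,0],[0,0,0],1],[[10,0,0],[0,0,0],1],[[15,0,0],[0,0,0],1],[[20,0,0],[0,0,0],1],[[20,0,0],[0,0,0],1],[[20,0,-8],[0,0,0],1],[[20,0,-14],[0,0,0],1],[[20,0,-14],[0,0,0],1]]'
python3 - <<'E'
from h import *
snap("top","b_t")
T=cv2.imread("pics/b_t.png")
cv2.imwrite("pics/z5.png",cv2.resize(T[160:240,300:400],None,fx=6,fy=6,interpolation=cv2.INTER_CUBIC))
e=[.5138,-.1103]
for z in(.046+.147,.046+.047,.161,.061):print(pix("top",[*e,z]))
E
```

```text
t: 6.17
position: [0.4356, -0.1118, 0.1885]
orientation: [[-1.0, -0.016, -0.003], [-0.016, 1.0, 0.0], [0.003, 0.0, -1.0]]
force: [-1.0, 0.2, -3.7]
finger_gap: 0.174
gripper_force: 78.2
[[203.11227358 352.81805983]]
[[207.83887246 341.47712596]]
[[204.76301252 348.85828968]]
[[209.11479897 338.41419519]]
```

View pics/z5.png

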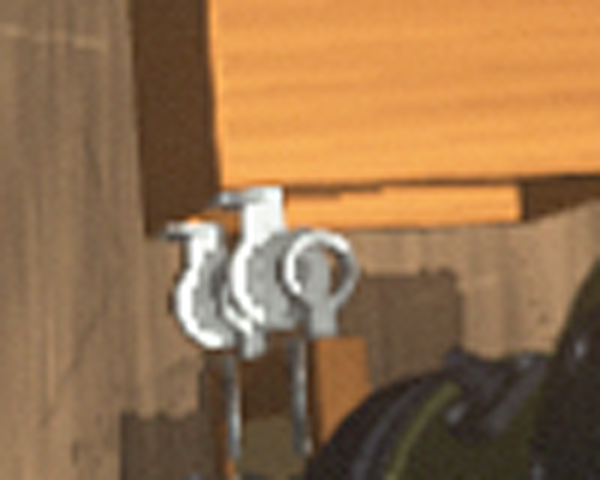

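The upper knuckle's rim at z5 (320,267) is within 1 px of the pin-axis prediction. I lower slowly.

```bash
python3 -m jog '[[[0,0,-4],[0,0,0],1],[[0,0,-8],[0,0,0],1],[[0,0,-12],[0,0,0],1],[[0,0,-16],[0,0,0],1],[[0,0,-16],[0,0,0],1]]'; python3 -m jog '[[[0,0,-3],[0,0,0],1],[[0,0,-6],[0,0,0],1],[[0,0,-9],[0,0,0],1],[[0,0,-12],[0,0,0],1],[[0,0,-15],[0,0,0],1],[[0,0,-15],[0,0,0],1]]'
```

```text
t: 6.63
position: [0.4364, -0.1119, 0.1734]
orientation: [[-1.0, -0.016, -0.001], [-0.016, 1.0, 0.0], [0.001, 0.0, -1.0]]
force: [-0.1, 0.1, -2.8]
finger_gap: 0.175
gripper_force: 78.2
t: 7.13
position: [0.4365, -0.1119, 0.1587]
orientation: [[-1.0, -0.016, -0.001], [-0.016, 1.0, 0.0], [0.001, 0.0, -1.0]]
force: [-0.8, 0.7, -3.0]
finger_gap: 0.176
gripper_force: 78.2
```

```bash
python3 -m jog '[[[0,0,-1],[0,0,0],1],[[0,0,-2],[0,0,0],1],[[0,0,-2],[0,0,0],1],[[0,0,-2],[0,0,0],1]]'
python3 - <<'E'
from h import *
snap("top","c_t")
T=cv2.imread("pics/c_t.png")
cv2.imwrite("pics/z6.png",cv2.resize(T[160:240,300:400],None,fx=6,fy=6,interpolation=cv2.INTER_CUBIC))
e=[.5138,-.1103]
for z in(.012+.147,.012+.047):print(pix("top",[*e,z]))
E
```

```text
t: 7.47
position: [0.4372, -0.112, 0.1577]
orientation: [[-1.0, -0.016, 0.001], [-0.016, 1.0, 0.0], [-0.001, 0.0, -1.0]]
force: [-1.3, -0.2, 0.6]
finger_gap: 0.175
gripper_force: 78.9
[[204.86148276 348.62204703]]
[[209.1913381  338.23043873]]
```

View pics/z6.png

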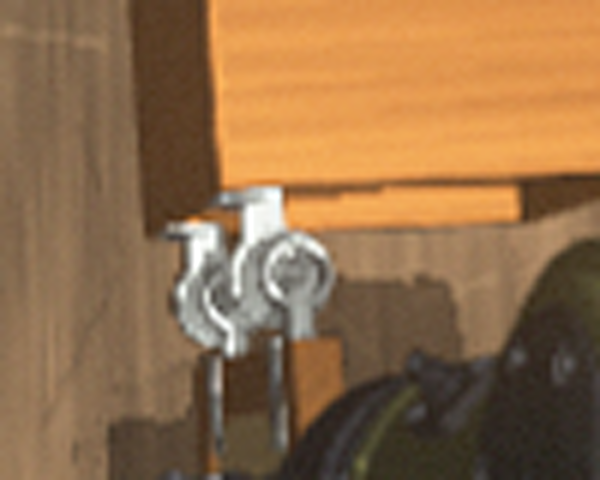

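The pin shows inside the upper bore at z6 (295,270), and the force change (-3.0 to +0.6 N) says the weight is on the shoulders. I press 1 mm more, then open.

```bash
python3 -m jog '[[[0,0,-1],[0,0,0],1],[[0,0,-1],[0,0,0],1],[[0,0,-1],[0,0,0],1]]'; python3 -m jog '[[[0,0,0],[0,0,0],0.6],[[0,0,0],[0,0,0],0.3],[[0,0,0],[0,0,0],0],[[0,0,0],[0,0,0],0],[[0,0,0],[0,0,0],0],[[0,0,0],[0,0,0],0],[[0,0,0],[0,0,0],0]]'
```

```text
t: 7.77
position: [0.4372, -0.1121, 0.1573]
orientation: [[-1.0, -0.016, 0.0], [-0.016, 1.0, 0.0], [-0.0, 0.0, -1.0]]
force: [-4.4, 0.5, 6.8]
finger_gap: 0.175
gripper_force: 79.9
t: 8.35
position: [0.437, -0.112, 0.1563]
orientation: [[-1.0, -0.016, 0.0], [-0.016, 1.0, 0.0], [-0.0, 0.0, -1.0]]
force: [-0.7, -0.1, 0.3]
finger_gap: 0.999
gripper_force: 0.0
```

Contact is firm at the seat and the jaws are open. I retreat straight up, then check.

```bash
python3 -m jog '[[[0,0,10],[0,0,0],0],[[0,0,30],[0,0,0],0],[[0,0,60],[0,0,0],0],[[0,0,90],[0,0,0],0],[[0,25,110],[0,0,0],0],[[5,60,110],[0,0,0],0],[[10,100,110],[0,0,0],0],[[20,140,110],[0,0,0],0]]'; python3 -m jog '[[[0,35,0],[0,0,0],0],[[0,70,0],[0,0,0],0],[[0,105,0],[0,0,0],0],[[0,140,0],[0,0,0],0],[[0,140,0],[0,0,0],0],[[0,140,0],[0,0,0],0]]'
python3 - <<'E'
from h import *
snap("top","d_t");snap("scene","d_s")
S=cv2.imread("pics/d_s.png");T=cv2.imread("pics/d_t.png")
f=lambda I,r,c:cv2.resize(I[r:r+110,c:c+100],None,fx=4,fy=4,interpolation=cv2.INTER_CUBIC)
cv2.imwrite("pics/z7.png",np.hstack([f(S,195,265),f(T,170,290)]))
e=[.5138,-.1103]
for z in(.012+.147,.012+.047):print(pix("scene",[*e,z]),pix("top",[*e,z]))
E
```

```text
t: 9.02
position: [0.457, 0.0292, 0.2682]
orientation: [[-1.0, -0.014, 0.002], [-0.014, 1.0, 0.002], [-0.002, 0.002, -1.0]]
force: [0.7, -0.9, 0.6]
finger_gap: 0.998
gripper_force: 0.0
t: 9.52
position: [0.4565, 0.1703, 0.2667]
orientation: [[-1.0, -0.021, 0.0], [-0.021, 1.0, -0.001], [-0.0, -0.001, -1.0]]
force: [0.2, -0.8, -0.1]
finger_gap: 1.001
gripper_force: 0.0
[[230.47552929 313.73370142]] [[204.86148276 348.62204703]]
[[249.57107564 307.37846129]] [[209.1913381  338.23043873]]
```

View pics/z7.png

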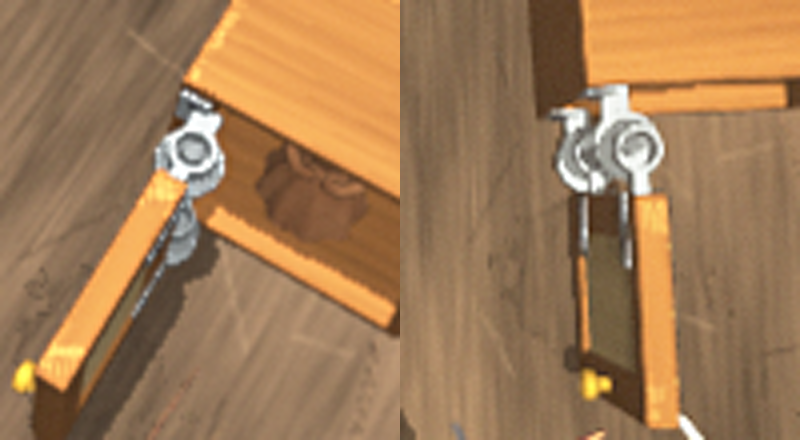

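The door hangs with both knuckles on the pins. Rims are at about (232,313) in the scene view and (206,349) in the top view, within 2 px of the fully seated prediction, and the robot is clear.

```bash
python3 -c "
from cell import job_done
print(job_done())"
```

```text
the job is handed in; nothing more can be done
None
```

The taller door hangs on both pins and is released. Camera and force checks show it fully seated, the shorter door was left in the rack, and the job was handed in at about 10 s; no verdict was returned.

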